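# Stand the fallen make-up mirror back on its foot

## Task

The make-up mirror on the bedside crate has toppled onto its back, so that its foot sticks up, and the vitamin jar stands where that foot has to come down. First push the jar aside along the panel, keeping it upright, until it is clear of that place; then push the raised foot over with the fingertips so that the mirror stands upright on its foot again where it fell. Pick nothing up and leave the hairbrush, the bracelet and the snuff tin where they lie.

Things in the scene. Friction and masses are not known exactly. Their poses are not given: they have to be found in the camera images.
- mirror: White-framed L-shaped make-up mirror, pale blue glass, 0.45 kg, lying glass up. Origin: middle of the heel, the outer edge where panel and foot meet, on the hardboard. x: from heel along the panel (x 0-140, y +-60, z 0-12 mm) to the mirror's top. z: from heel along the foot plate (z 0-90, y +-50, x 0-10 mm). At the start x is level and z up; standing on its foot, x is up. Centre of mass: x and z both about 30 mm.
- mirror_foot (a point): Middle of the foot plate's inner face (the side towards the glass), 15 mm from its free end: mirror frame x 10, y 0, z 75 mm; 75 mm up at the start. Pushed here towards the mirror's -x, the foot turns about the heel edge, which hardly slides; past about 45 degrees it falls flat by itself. It comes down on the strip up to 90 mm along the starting -x from the heel, 50 mm to either side.
- jar: Round green plastic vitamin jar with a pale band and white screw lid, standing upright, 56 mm diameter, 80 mm tall, about 0.14 kg, slides when pushed low down. Origin: centre of its underside, z up through the lid. At the start its centre is 45 to 75 mm from the mirror's heel along the mirror's -x.
- hairbrush: Bystander: yellow hairbrush lying bristles up, 200 mm long, 56 wide, 27 high. Origin underneath, near mid-length; x towards the bristle head (head x 0 to 95, handle x -103 to 0 mm).
- bracelet: Bystander: stainless steel bracelet lying flat, 70 mm outer diameter, 10 mm high. Origin: centre, underneath.
- tin: Bystander: round aluminium snuff tin, shut, lying flat, 60 mm diameter, 20 mm high. Origin: centre of its underside.
There are look-alikes about, which are no part of the job. Several things look just like the jar: the one meant starts farthest to the robot's left.

How it is judged:
On the way, in this order (a step that is already met when the one before it is completed fails the run):
1. the jar stands upright, clear of where the mirror's foot has to come down, while the mirror still lies on its back ((y of jar in the frame of mirror above 0.079 m or y of jar in the frame of mirror below -0.079 m or x of jar in the frame of mirror below -0.119 m) and angle between jar's own z axis and vertical below 0.1 rad and angle between mirror's own x axis and vertical above 1.4 rad), for 0.2 s.
2. the mirror stands upright on its foot (angle between mirror's own x axis and vertical below 0.08 rad and linear speed of mirror below 0.03 m/s), for 0.2 s.
At the end, for the whole second after the job is handed in: The mirror stands at rest on its foot (panel within 0.08 rad of upright) with its heel within 60 mm of where it lay; the jar stands upright (within 0.1 rad) and at rest on the hardboard; hairbrush, bracelet and snuff tin are within 20 mm of where they lay (angle between mirror's own x axis and vertical below 0.08 rad and distance of mirror from where it was at the start of the episode below 0.06 m and height (world z) of mirror below 0.01 m and linear speed of each of mirror, jar below 0.01 m/s and angle between jar's own z axis and vertical below 0.1 rad and height (world z) of jar between -0.008 and 0.008 m and distance of each of hairbrush, bracelet, tin from where it was at the start of the episode below 0.02 m); the robot touches nothing.
It fails at once if the jar is lifted off the hardboard or knocked over (height (world z) of jar above 0.02 m or angle between jar's own z axis and vertical above 0.6 rad or height (world z) of jar below -0.02 m).
It fails at once if the mirror is lifted: its heel leaves the hardboard by more than 20 mm (height (world z) of mirror above 0.02 m).
It fails at once if the hairbrush is moved by more than 20 mm (distance of hairbrush from where it was at the start of the episode above 0.02 m).
It fails at once if the bracelet is moved by more than 20 mm (distance of bracelet from where it was at the start of the episode above 0.02 m).
It fails at once if the snuff tin is moved by more than 20 mm (distance of tin from where it was at the start of the episode above 0.02 m).
It also fails if it takes over 51 s, if anything falls off the work surface, if the arm or the gripper's body presses on something with over 40 N, if the wrist force passes 120 N, or if a joint passes its speed limit or range.

## Robot

A 6-joint arm with a two-finger parallel gripper is mounted at the origin on the work surface. World frame = base frame: x ahead of the robot, y to its left, z up, the work surface at z = 0. Lengths are in m, angles in rad, forces in N, time in s.
With the tool pointing down it reaches from about 0.275 to 0.975 m from the base axis. Payload 8.4 kg.
Tool frame: the origin (TCP) lies at the very end of the fingers, on their centre line; the grasp point (between the pads) lies 19 mm behind it (env.grip_point_offset is the distance from the TCP to the grasp point, in m); z points along the fingers, y is the direction in which the jaws open and shut (so a half turn about z gives the same grasp; the last joint's range is limited). The gripper opens to 92 mm and grips with 3 to 60 N. Pads are 20 mm wide; open, the fingers measure 128 mm over their backs; the gripper's body (75 mm by 189 mm) begins 69 mm behind the grasp point.
Start: joints at [1.112, 0.353, 1.633, -0, 1.155, -0.002], TCP at [0.276, 0.561, 0.215] pointing down, gripper open.
Joint ranges: [-2.63, 2.63], [-0.92, 2.1], [0.06, 2.66], [-1.3, 4.44], [0, 2.69], [-3.02, 3.02]. Speed limits (rad/s): [2.22, 2.22, 2.79, 3.14, 3.14, 3.14].

## Interface

Orientations are given as a 3x3 rotation matrix whose columns are the frame's x, y, z axes.
In Python, from cell import env, optics, job gives the robot as it stands.
- The arm moves only by the tool drive_tool, never from a script. Its argument "motion" is a list of rows, each an object with "xyz": the shift along the world's x, y, z in units of 250 mm (1.0 is 250 mm), a list of three; "angular": the turn, a rotation vector about the world's x, y, z in units of 90 degrees (1.0 is 90 degrees), a list of three. In form: [{"xyz": [x, y, z], "angular": [wx, wy, wz]}, ...]. A call has 1 to 8 rows; each row is the pose to reach, as a shift and turn from the pose commanded when the call began; what a row does not reach only later rows make up. A row lasts 1/12 s, in which the tool goes at most 41.7 mm and 7.16 degrees, less where a joint would pass 70% of its speed; a pose out of reach is approached as far as the arm can. A call with a number of a shift or a turn outside -1 to 1 is refused whole. A call with a gripper value outside its range is refused whole. "claw" is the opening, from 0 (shut) to 1 (fully open), set as the call begins (left out, the last holds). The fingers move at their own pace and stop on an object; the grip force is fixed at half the most. Time passes only in rows, so rows that repeat a pose let the fingers close. It gives the time, the measured TCP pose, the force and the opening at its end, in the units of the state.
- env.read_state(): the state, without advancing time (a new reading comes with each control period).
- optics.snapshot(name): name is "scene" or "top"; returns a dict with "frame" (420x560x3 uint8, red, green, blue), "K" (3x3 intrinsics, pixels), "k1" (the pictures are not rectified: a ray, as slopes to the right and down, at radius r is drawn at 1 + k1 r^2 times it, then the intrinsics apply), "rvec" (rotation vector, rad) and "tvec" (3), from world to camera coordinates, as OpenCV has them. Camera axes: x right, y down, z forward; pixel columns grow to the right and rows downward; lengths in m; the calibration is good to about 2 mm. A picture is of the moment at which its call begins. There is no depth.
- job.finish_job(): hands the job in, once; it reports no verdict.
The state is a dict: "clock": time; "joints": joint angles; "qd": joint speeds; "tau": joint torques, N m; "eef_pos": TCP position; "ee_rot": TCP orientation; "contact_force": force on the tool from outside, world axes, zero at the start; "moment": the same for the moment, N m; "gripper_width": finger opening in m.
Only numpy, scipy, OpenCV 4.12 (cv2) and the standard library are available. Lean on these libraries where they do the work, as an engineer would, in place of code of your own. Each camera call takes 0.05 s, during which the arm holds its last target.

## Working session

There is one attempt and no reset: what is moved stays moved. The work goes in short steps, Python scripts to look and compute and a tool call to move; the robot and the scene stay as the last step left them, time stands still between calls to the robot, and variables do not carry over. Pictures are saved under pics/ and viewed, and the job is handed in when it is done.

Besides the shell and the picture viewer there is one more tool, called after "Call:" as name([rows], argument=value, ...), one row to a line, values as JSON. drive_tool: Moves the arm, as the interface text tells. Its arguments: {"type":"object","properties":{"motion":{"type":"array","items":{"type":"object","properties":{"xyz":{"type":"array","items":{"type":"number"}},"angular":{"type":"array","items":{"type":"number"}}}}},"claw":{"type":"number"}},"required":["motion"]}

```bash
ls; mkdir -p pics
cat > h.py <<'E'
import numpy as np,cv2
from cell import env,optics,job
def snap(n,f):
    s=optics.snapshot(n); cv2.imwrite('pics/'+f,s['frame'][:,:,::-1]); np.savez(f'/tmp/{n}.npz',**s); return s
def load(n): return dict(np.load(f'/tmp/{n}.npz'))
def ray(s,u,v):
    K=s['K'];x=(u-K[0,2])/K[0,0];y=(v-K[1,2])/K[1,1];k=float(s['k1']);a,b=x,y
    for _ in range(30):
        r=a*a+b*b;a=x/(1+k*r);b=y/(1+k*r)
    R=cv2.Rodrigues(np.array(s['rvec'],float))[0];t=np.array(s['tvec'],float).ravel()
    return -R.T@t, R.T@np.array([a,b,1])
def onz(s,u,v,z):
    o,d=ray(s,u,v);return o+d*(z-o[2])/d[2]
def proj(s,P):
    d=np.array([float(s['k1']),0,0,0]);return cv2.projectPoints(np.array(P,float).reshape(-1,1,3),np.array(s['rvec'],float),np.array(s['tvec'],float),np.array(s['K'],float),d)[0].reshape(-1,2)
E
python3 - <<'E'
from h import *
for n in('scene','top'):
    s=snap(n,n+'0.png');o,d=ray(s,280,210);print(n,o,d,s['k1'])
print(env.read_state())
E
```

```text
pics
scene [ 1.30466072 -0.01297508  0.58619757] [-0.81964186  0.03060126 -0.57208492] -0.13295883020212731
top [0.50430558 0.0113487  0.91084425] [ 0.13166075 -0.04632344 -0.9903584 ] 0.027962527925928706
{'clock': 0.1, 'joints': array([ 1.11162015e+00,  3.53574415e-01,  1.63406408e+00, -4.16908167e-05,
        1.15518932e+00, -2.36216774e-03]), 'qd': array([-0.00033789,  0.00012443, -0.00149651,  0.00072679,  0.00118083,
       -0.00078389]), 'tau': array([-1.12639354e-03, -5.94903409e+01, -3.34932053e+01,  6.98253256e-02,
        1.85274146e-02, -1.73959756e-05]), 'eef_pos': array([0.27547499, 0.5605179 , 0.21393971]), 'ee_rot': array([[-8.97469805e-01,  4.41075602e-01, -5.13243359e-04],
       [ 4.41075899e-01,  8.97469101e-01, -1.12412297e-03],
       [-3.52031599e-05, -1.23524570e-03, -9.99999236e-01]]), 'contact_force': array([ 0.73114972,  0.06952763, -0.69994209]), 'moment': array([-0.00308323,  0.02894075,  0.01302622]), 'gripper_width': 0.09197536363141895}
```

View pics/scene0.png

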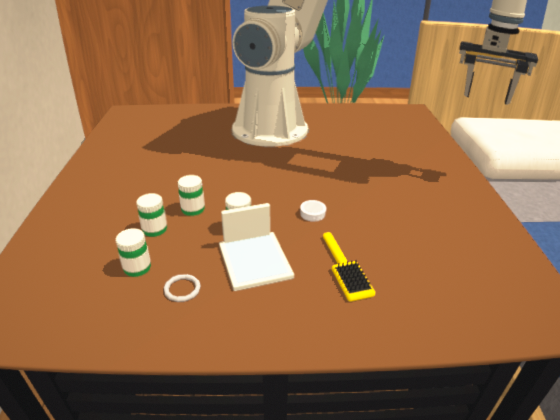

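View pics/top0.png

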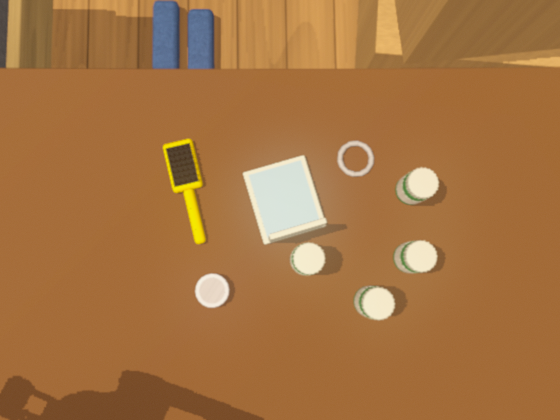

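Both pictures show four identical jars. In the scene view they are at (238,208), (191,195), (151,214) and (133,252); in the top view at (309,258), (377,303), (417,257) and (422,184). The scene camera faces the robot, so robot-left is right in the scene view and left in the top view. That makes the jar behind the mirror's foot the one farthest left: scene (238,208), top (309,258). I'll check it in a close crop and measure.

Run:
```python
from h import *
t=load('top');s=load('scene')
a=cv2.resize(t['frame'][130:300,200:400,::-1],None,fx=3.5,fy=3.5,interpolation=cv2.INTER_CUBIC);cv2.imwrite('pics/cropt.png',a[:600])
b=cv2.resize(s['frame'][180:300,120:320,::-1],None,fx=4,fy=4,interpolation=cv2.INTER_CUBIC);cv2.imwrite('pics/crops.png',b)
for n,p,z in [('jar',(309,258),.08),('j2',(377,303),.08),('j3',(417,257),.08),('j4',(422,184),.08),('tin',(212,291),.02),('br',(355,158),.01),('brushend',(200,241),.02),('brushtop',(178,143),.02)]:
    print(n,onz(t,*p,z).round(4))
```

```text
jar [ 0.5323 -0.0751  0.08  ]
j2 [ 0.4553 -0.1875  0.08  ]
j3 [ 0.5312 -0.2592  0.08  ]
j4 [ 0.6571 -0.2744  0.08  ]
tin [0.4783 0.0939 0.02  ]
br [ 0.7211 -0.174   0.01  ]
brushend [0.568  0.1154 0.02  ]
brushtop [0.7498 0.1559 0.02  ]
```

View pics/cropt.png

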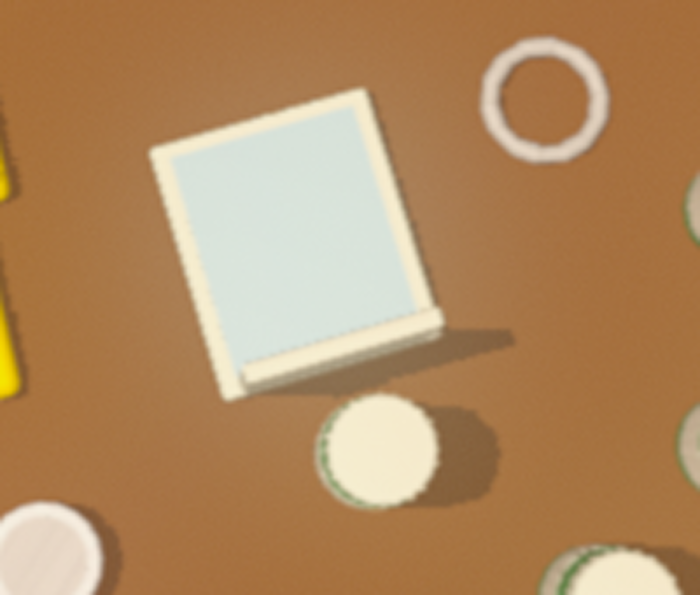

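View pics/crops.png

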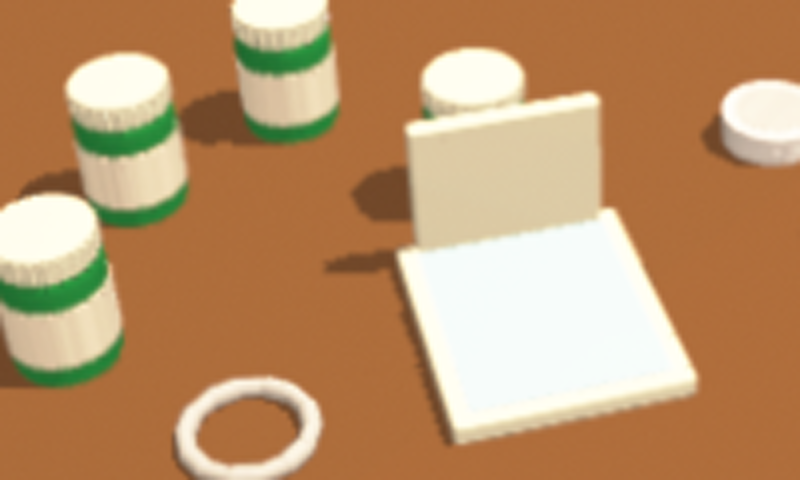

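Run:
```python
from h import *
t=load('top')
f=lambda u,v,z:onz(t,200+u/3.5,130+v/3.5,z)
FL=f(151,150,.012);FR=f(366,89,.012);HL=f(225,399,.006)
TL=f(246,386,.09);TR=f(443,328,.09)
print(FL,FR,HL,np.linalg.norm(FL-FR),np.linalg.norm(FL-HL),TL,TR,np.linalg.norm(TL-TR))
ex=(FL-HL)[:2]; print(np.degrees(np.arctan2(ex[1],ex[0])))
yv=(FL-FR)[:2]; print(np.degrees(np.arctan2(yv[1],yv[0])), np.degrees(np.arctan2(*((TL-TR)[:2][::-1]))))
```

```text
[0.69430779 0.03664363 0.012     ] [ 0.72644489 -0.07867754  0.012     ] [ 0.56175773 -0.00084521  0.006     ] 0.1197153504630148 0.1378801279018856 [ 0.56249507 -0.00984295  0.09      ] [ 0.58912253 -0.10525015  0.09      ] 0.09905329239938371
15.792377915952546
105.57181375188757 105.59403515314855
```

The crop confirms the choice. The jar stands just behind the foot, and the panel measures 120 x 138 mm against the given 120 x 140. The mirror heel is at about (0.576,-0.058) with x at yaw 15.6°. The jar is at (0.532,-0.075), which is mirror x -47, y -5 mm. I'll push it along mirror -y, away from the tin, cradled by the half-open fingers with tool y along mirror x.

Call:
drive_tool([
  {"xyz": [0.48, -1.0, 0], "angular": [0, 0, -0.535]},
  {"xyz": [0.48, -1.0, 0], "angular": [0, 0, -0.535]},
  {"xyz": [0.48, -1.0, 0], "angular": [0, 0, -0.535]},
  {"xyz": [0.48, -1.0, 0], "angular": [0, 0, -0.535]},
  {"xyz": [0.48, -1.0, 0], "angular": [0, 0, -0.535]},
  {"xyz": [0.48, -1.0, 0], "angular": [0, 0, -0.535]},
  {"xyz": [0.48, -1.0, 0], "angular": [0, 0, -0.535]},
  {"xyz": [0.48, -1.0, 0], "angular": [0, 0, -0.535]},
], claw=0.33)

```text
clock: 0.77
eef_pos: [0.3969, 0.3067, 0.2144]
ee_rot: [[-0.262, 0.965, -0.0], [0.965, 0.262, -0.002], [-0.002, -0.001, -1.0]]
contact_force: [-0.2, 0.8, 0.2]
gripper_width: 0.0407
```

Call:
drive_tool([
  {"xyz": [0.465, -1.0, 0], "angular": [0, 0, 0]},
  {"xyz": [0.465, -1.0, 0], "angular": [0, 0, 0]},
  {"xyz": [0.465, -1.0, 0], "angular": [0, 0, 0]},
  {"xyz": [0.465, -1.0, 0], "angular": [0, 0, 0]},
  {"xyz": [0.465, -1.0, 0], "angular": [0, 0, 0]},
  {"xyz": [0.465, -1.0, 0], "angular": [0, 0, 0]},
  {"xyz": [0.465, -1.0, 0], "angular": [0, 0, 0]},
  {"xyz": [0.465, -1.0, 0], "angular": [0, 0, 0]},
])

```text
clock: 1.43
eef_pos: [0.5137, 0.0575, 0.2145]
ee_rot: [[-0.268, 0.963, 0.001], [0.963, 0.268, -0.001], [-0.001, 0.0, -1.0]]
contact_force: [-0.2, 0.1, -0.2]
gripper_width: 0.0303
```

Call:
drive_tool([
  {"xyz": [0, -0.29, 0], "angular": [0, 0, 0]},
  {"xyz": [0, -0.29, 0], "angular": [0, 0, 0]},
  {"xyz": [0, -0.29, 0], "angular": [0, 0, 0]},
  {"xyz": [0, -0.29, 0], "angular": [0, 0, 0]},
])

```text
clock: 1.77
eef_pos: [0.5117, -0.0119, 0.2143]
ee_rot: [[-0.269, 0.963, -0.001], [0.963, 0.269, 0.0], [0.001, -0.0, -1.0]]
contact_force: [-0.1, 0.6, 0.2]
gripper_width: 0.0302
```

Run:
```python
from h import *
print(env.read_state()['eef_pos'],env.read_state()['ee_rot'].round(3))
snap('scene','scene1.png');t=snap('top','top1.png')
```

```text
[ 0.51169585 -0.01185681  0.21433969] [[-0.269  0.963 -0.001]
 [ 0.963  0.269  0.   ]
 [ 0.001 -0.    -1.   ]]
```

View pics/scene1.png

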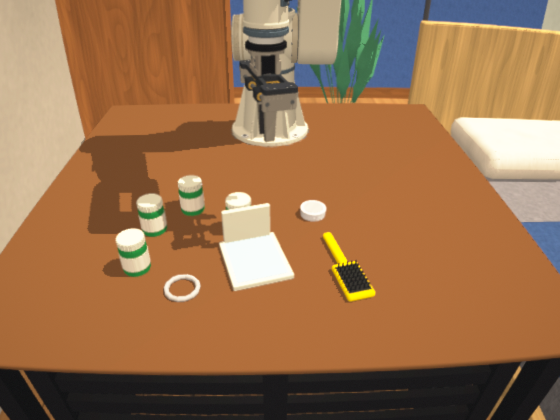

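The gripper is above and to the robot-left of the jar, around scene (270,100), and nothing has been disturbed. Next I lower it.

Call:
drive_tool([
  {"xyz": [0, 0, -0.12], "angular": [0, 0, 0]},
  {"xyz": [0, 0, -0.24], "angular": [0, 0, 0]},
  {"xyz": [0, 0, -0.36], "angular": [0, 0, 0]},
  {"xyz": [0, 0, -0.48], "angular": [0, 0, 0]},
  {"xyz": [0, 0, -0.6], "angular": [0, 0, 0]},
  {"xyz": [0, 0, -0.7], "angular": [0, 0, 0]},
  {"xyz": [0, 0, -0.78], "angular": [0, 0, 0]},
  {"xyz": [0, 0, -0.78], "angular": [0, 0, 0]},
])

```text
clock: 2.53
eef_pos: [0.5092, -0.01, 0.0162]
ee_rot: [[-0.272, 0.962, -0.006], [0.962, 0.272, 0.0], [0.002, -0.006, -1.0]]
contact_force: [-1.1, -0.2, 0.4]
gripper_width: 0.0303
```

Run:
```python
from h import *
print(env.read_state()['eef_pos'],env.read_state()['contact_force'])
snap('scene','scene2.png');t=snap('top','top2.png')
a=load('scene')['frame'][120:300,140:380,::-1];cv2.imwrite('pics/c2.png',cv2.resize(a,None,fx=3,fy=3))
```

```text
[ 0.50922109 -0.009987    0.01618682] [-1.13551372 -0.2424386   0.43568524]
```

View pics/c2.png

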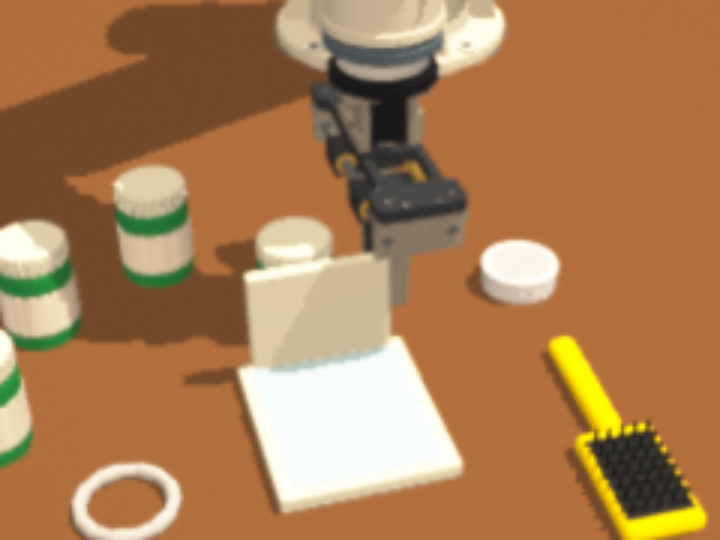

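The fingers are down beside the jar (crop (385,280)), clear of the tin and the foot. Now I push slowly along mirror -y.

Call:
drive_tool([
  {"xyz": [0.006, -0.02, 0], "angular": [0, 0, 0]},
  {"xyz": [0.011, -0.04, 0], "angular": [0, 0, 0]},
  {"xyz": [0.017, -0.06, 0], "angular": [0, 0, 0]},
  {"xyz": [0.022, -0.08, 0], "angular": [0, 0, 0]},
  {"xyz": [0.028, -0.1, 0], "angular": [0, 0, 0]},
  {"xyz": [0.034, -0.12, 0], "angular": [0, 0, 0]},
  {"xyz": [0.039, -0.14, 0], "angular": [0, 0, 0]},
  {"xyz": [0.045, -0.16, 0], "angular": [0, 0, 0]},
])

```text
clock: 3.3
eef_pos: [0.5234, -0.0521, 0.0197]
ee_rot: [[-0.27, 0.963, 0.0], [0.963, 0.27, 0.0], [0.0, 0.0, -1.0]]
contact_force: [1.4, 1.3, 0.7]
gripper_width: 0.0301
```

Call:
drive_tool([
  {"xyz": [0.006, -0.02, 0], "angular": [0, 0, 0]},
  {"xyz": [0.011, -0.04, 0], "angular": [0, 0, 0]},
  {"xyz": [0.017, -0.06, 0], "angular": [0, 0, 0]},
  {"xyz": [0.022, -0.08, 0], "angular": [0, 0, 0]},
  {"xyz": [0.028, -0.1, 0], "angular": [0, 0, 0]},
  {"xyz": [0.034, -0.12, 0], "angular": [0, 0, 0]},
  {"xyz": [0.039, -0.14, 0], "angular": [0, 0, 0]},
  {"xyz": [0.045, -0.16, 0], "angular": [0, 0, 0]},
])

```text
clock: 3.97
eef_pos: [0.5345, -0.0921, 0.0195]
ee_rot: [[-0.27, 0.963, -0.0], [0.963, 0.27, 0.0], [0.0, -0.0, -1.0]]
contact_force: [0.5, 1.4, 1.1]
gripper_width: 0.0305
```

Run:
```python
from h import *
print(env.read_state()['eef_pos'],env.read_state()['contact_force'])
snap('scene','scene3.png');t=snap('top','top3.png')
a=load('scene')['frame'][120:300,140:380,::-1];cv2.imwrite('pics/c3.png',cv2.resize(a,None,fx=3,fy=3))
```

```text
[ 0.53445183 -0.09207373  0.01951901] [0.45558474 1.44934301 1.07048985]
```

View pics/c3.png

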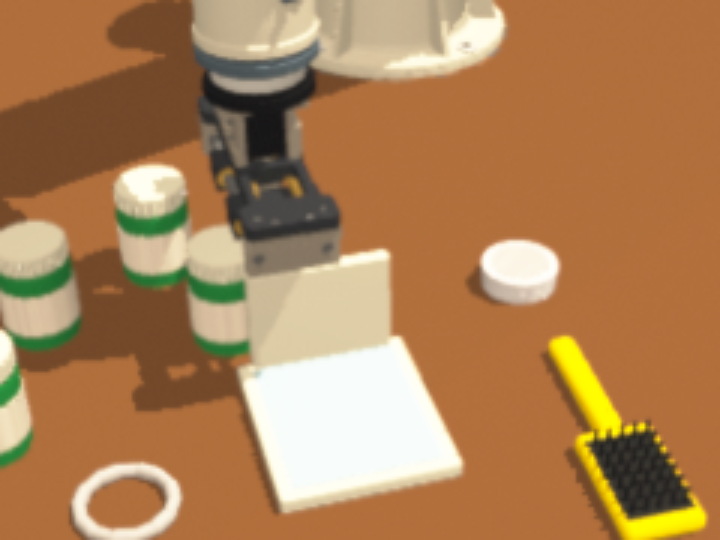

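The jar is sliding upright ahead of the fingers (crop (220,290)) and the mirror has not moved. It needs about 46 mm more.

Call:
drive_tool([
  {"xyz": [0.006, -0.023, 0], "angular": [0, 0, 0]},
  {"xyz": [0.013, -0.046, 0], "angular": [0, 0, 0]},
  {"xyz": [0.019, -0.07, 0], "angular": [0, 0, 0]},
  {"xyz": [0.026, -0.093, 0], "angular": [0, 0, 0]},
  {"xyz": [0.032, -0.116, 0], "angular": [0, 0, 0]},
  {"xyz": [0.039, -0.14, 0], "angular": [0, 0, 0]},
  {"xyz": [0.045, -0.163, 0], "angular": [0, 0, 0]},
  {"xyz": [0.052, -0.186, 0], "angular": [0, 0, 0]},
])

```text
clock: 4.73
eef_pos: [0.5475, -0.1387, 0.0195]
ee_rot: [[-0.27, 0.963, -0.0], [0.963, 0.27, 0.0], [0.0, -0.0, -1.0]]
contact_force: [-0.0, 1.7, -1.1]
gripper_width: 0.0301
```

Call:
drive_tool([
  {"xyz": [-0.03, 0.1, 0], "angular": [0, 0, 0]},
  {"xyz": [-0.06, 0.2, 0], "angular": [0, 0, 0]},
  {"xyz": [-0.06, 0.2, 0.17], "angular": [0, 0, 0]},
  {"xyz": [-0.06, 0.2, 0.34], "angular": [0, 0, 0]},
  {"xyz": [-0.06, 0.2, 0.5], "angular": [0, 0, 0]},
  {"xyz": [-0.06, 0.2, 0.65], "angular": [0, 0, 0]},
  {"xyz": [-0.06, 0.2, 0.8], "angular": [0, 0, 0]},
  {"xyz": [-0.06, 0.2, 0.8], "angular": [0, 0, 0]},
], claw=0)

```text
clock: 5.4
eef_pos: [0.5365, -0.0891, 0.2273]
ee_rot: [[-0.27, 0.963, 0.011], [0.963, 0.27, -0.002], [-0.005, 0.01, -1.0]]
contact_force: [1.0, -0.0, -0.4]
gripper_width: 0.0007
```

Run:
```python
from h import *
print(env.read_state()['eef_pos'],env.read_state()['contact_force'])
s=snap('scene','scene4.png');t=snap('top','top4.png')
a=cv2.resize(s['frame'][150:310,100:360,::-1],None,fx=2.2,fy=2.2);b=cv2.resize(t['frame'][120:340,150:450,::-1],None,fx=1.9,fy=1.9)
cv2.imwrite('pics/c4.png',a);cv2.imwrite('pics/d4.png',b)
```

```text
[ 0.53651957 -0.08911041  0.22728173] [ 1.017341   -0.01600335 -0.44957393]
```

View pics/c4.png

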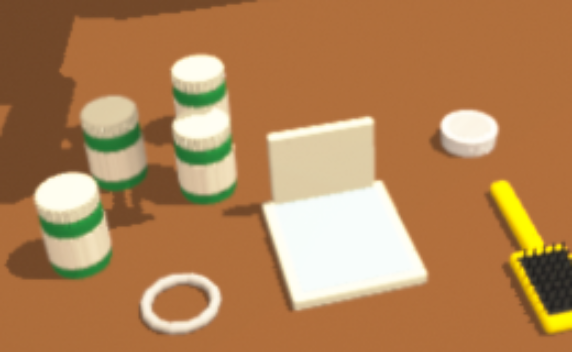

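View pics/d4.png

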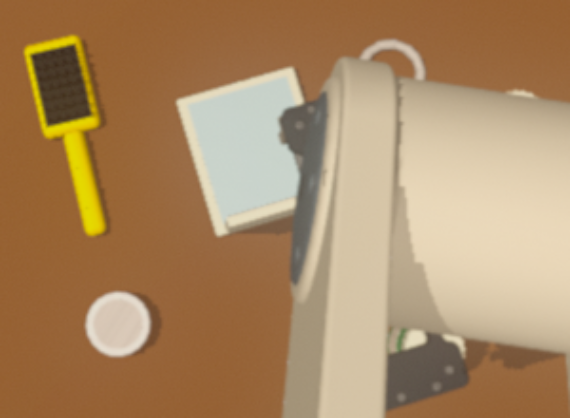

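Run:
```python
from h import *
s=load('scene')
P=onz(s,192.3,204.5,.08);r=P[:2]-np.array([.576,-.058]);a=np.radians(15.6)
print(P,r@[np.cos(a),np.sin(a)],r@[-np.sin(a),np.cos(a)])
```

```text
[ 0.5563961  -0.16923262  0.08      ] -0.048794401860252065 -0.10186322126468621
```

Call:
drive_tool([
  {"xyz": [0.327, 0.163, 0], "angular": [0, 0, -1.0]},
  {"xyz": [0.327, 0.163, 0], "angular": [0, 0, -1.0]},
  {"xyz": [0.327, 0.163, 0], "angular": [0, 0, -1.0]},
  {"xyz": [0.327, 0.163, 0], "angular": [0, 0, -1.0]},
  {"xyz": [0.327, 0.163, 0], "angular": [0, 0, -1.0]},
  {"xyz": [0.327, 0.163, 0], "angular": [0, 0, -1.0]},
  {"xyz": [0.327, 0.163, 0], "angular": [0, 0, -1.0]},
  {"xyz": [0.327, 0.163, 0], "angular": [0, 0, -1.0]},
])

```text
clock: 6.17
eef_pos: [0.6131, -0.0475, 0.2169]
ee_rot: [[0.669, 0.743, -0.004], [0.743, -0.669, 0.0], [-0.002, -0.003, -1.0]]
contact_force: [0.3, -0.4, 0.0]
gripper_width: 0.0005
```

The jar is now at mirror y -102 mm, upright and clear. I'll finish the turn above the panel.

Call:
drive_tool([
  {"xyz": [0, 0, 0], "angular": [0, 0, -0.36]},
  {"xyz": [0, 0, 0], "angular": [0, 0, -0.36]},
  {"xyz": [0, 0, 0], "angular": [0, 0, -0.36]},
  {"xyz": [0, 0, 0], "angular": [0, 0, -0.36]},
  {"xyz": [0, 0, 0], "angular": [0, 0, -0.36]},
  {"xyz": [0, 0, 0], "angular": [0, 0, -0.36]},
])

```text
clock: 6.67
eef_pos: [0.6131, -0.0475, 0.2172]
ee_rot: [[0.962, 0.272, -0.003], [0.272, -0.962, 0.0], [-0.003, -0.001, -1.0]]
contact_force: [0.4, -0.6, 0.5]
gripper_width: 0.0004
```

Run:
```python
from h import *
e=env.read_state();print(e['eef_pos'],e['joints'])
s=snap('scene','scene5.png');
b=s['frame'][:,:,::-1].copy();p=e['eef_pos'];q=proj(s,[[p[0],p[1],.058],p]);print(q)
for x in q: cv2.circle(b,tuple(int(v) for v in x),2,(0,0,255),-1)
cv2.imwrite('pics/c5.png',cv2.resize(b[80:310,100:360],None,fx=2.5,fy=2.5))
```

```text
[ 0.61311402 -0.04752478  0.21720565] [-7.97283396e-02  3.37012111e-01  1.65044098e+00 -1.30710896e-04
  1.15758253e+00  1.21529435e+00]
[[249.84627835 228.78116424]
 [247.26974955 158.74285614]]
```

View pics/c5.png

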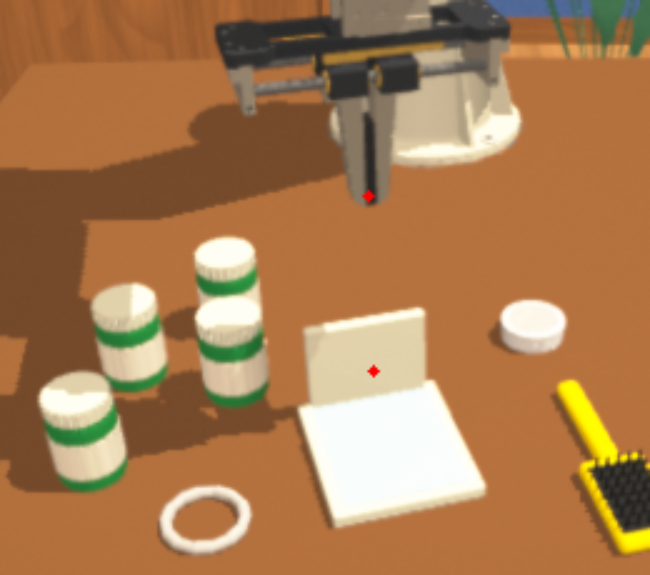

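Fingers shut, and the red mark for the lowered fingertip (crop (373,371)) falls mid-foot, in front of the inner face. I'll descend to 58 mm, then push along mirror -x.

Call:
drive_tool([
  {"xyz": [0, 0, -0.12], "angular": [0, 0, 0]},
  {"xyz": [0, 0, -0.24], "angular": [0, 0, 0]},
  {"xyz": [0, 0, -0.36], "angular": [0, 0, 0]},
  {"xyz": [0, 0, -0.48], "angular": [0, 0, 0]},
  {"xyz": [0, 0, -0.58], "angular": [0, 0, 0]},
  {"xyz": [0, 0, -0.64], "angular": [0, 0, 0]},
  {"xyz": [0, 0, -0.64], "angular": [0, 0, 0]},
  {"xyz": [0, 0, -0.64], "angular": [0, 0, 0]},
])

```text
clock: 7.38
eef_pos: [0.6131, -0.0473, 0.0583]
ee_rot: [[0.961, 0.277, -0.003], [0.277, -0.961, 0.0], [-0.003, -0.001, -1.0]]
contact_force: [0.3, 0.3, -0.7]
gripper_width: 0.0006
```

Call:
drive_tool([
  {"xyz": [-0.02, -0.005, 0], "angular": [0, 0, 0]},
  {"xyz": [-0.04, -0.011, 0], "angular": [0, 0, 0]},
  {"xyz": [-0.06, -0.016, 0], "angular": [0, 0, 0]},
  {"xyz": [-0.08, -0.022, 0], "angular": [0, 0, 0]},
  {"xyz": [-0.1, -0.027, 0], "angular": [0, 0, 0]},
  {"xyz": [-0.12, -0.033, 0], "angular": [0, 0, 0]},
  {"xyz": [-0.14, -0.038, 0], "angular": [0, 0, 0]},
  {"xyz": [-0.16, -0.044, 0], "angular": [0, 0, 0]},
])

```text
clock: 8.05
eef_pos: [0.5736, -0.0586, 0.0597]
ee_rot: [[0.961, 0.275, 0.0], [0.275, -0.961, -0.0], [-0.0, 0.0, -1.0]]
contact_force: [0.8, -0.1, -1.4]
gripper_width: 0.0005
```

Run:
```python
from h import *
e=env.read_state();print(e['eef_pos'],e['contact_force'])
s=snap('scene','scene6.png')
cv2.imwrite('pics/c6.png',cv2.resize(s['frame'][80:310,100:360,::-1],None,fx=2.5,fy=2.5))
```

```text
[ 0.57356198 -0.05855072  0.05966234] [ 0.75964656 -0.0799589  -1.41231698]
```

View pics/c6.png

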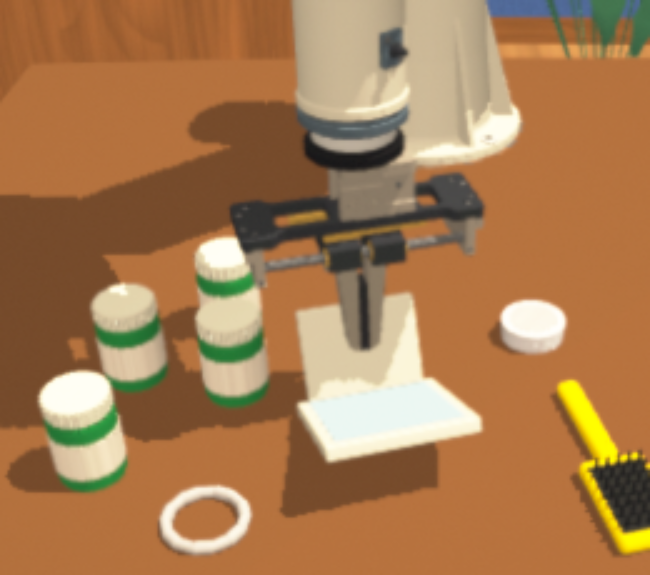

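The mirror is turning about its heel: the panel is lifting at crop (390,415) and the heel is staying put. I'll keep pushing.

Call:
drive_tool([
  {"xyz": [-0.02, -0.005, 0], "angular": [0, 0, 0]},
  {"xyz": [-0.04, -0.011, -0.004], "angular": [0, 0, 0]},
  {"xyz": [-0.06, -0.016, -0.008], "angular": [0, 0, 0]},
  {"xyz": [-0.08, -0.022, -0.01], "angular": [0, 0, 0]},
  {"xyz": [-0.1, -0.027, -0.01], "angular": [0, 0, 0]},
  {"xyz": [-0.12, -0.033, -0.01], "angular": [0, 0, 0]},
  {"xyz": [-0.14, -0.038, -0.01], "angular": [0, 0, 0]},
  {"xyz": [-0.16, -0.044, -0.01], "angular": [0, 0, 0]},
])

```text
clock: 8.77
eef_pos: [0.5336, -0.0695, 0.0571]
ee_rot: [[0.961, 0.275, -0.0], [0.275, -0.961, 0.0], [-0.0, -0.0, -1.0]]
contact_force: [0.7, 0.8, -0.2]
gripper_width: -0.0
```

Run:
```python
from h import *
e=env.read_state();print(e['eef_pos'],e['contact_force'])
s=snap('scene','scene7.png')
cv2.imwrite('pics/c7.png',cv2.resize(s['frame'][80:310,100:360,::-1],None,fx=2.5,fy=2.5))
```

```text
[ 0.53356794 -0.06945766  0.05707226] [ 0.70434329  0.82351474 -0.16499016]
```

View pics/c7.png

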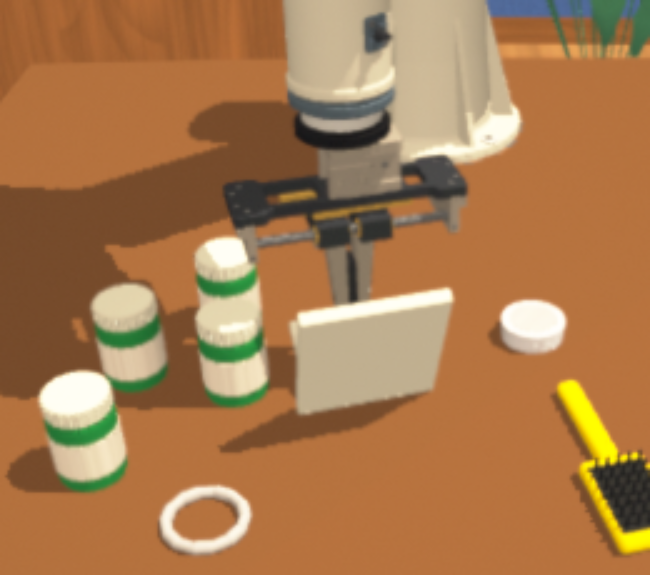

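The mirror is well past 45°, with its panel back facing the camera at crop (370,350). I'll go on a little further.

Call:
drive_tool([
  {"xyz": [-0.02, -0.005, 0], "angular": [0, 0, 0]},
  {"xyz": [-0.04, -0.011, 0], "angular": [0, 0, 0]},
  {"xyz": [-0.06, -0.016, 0], "angular": [0, 0, 0]},
  {"xyz": [-0.08, -0.022, 0], "angular": [0, 0, 0]},
  {"xyz": [-0.1, -0.027, 0], "angular": [0, 0, 0]},
  {"xyz": [-0.1, -0.027, 0], "angular": [0, 0, 0]},
  {"xyz": [-0.1, -0.027, 0], "angular": [0, 0, 0]},
  {"xyz": [-0.1, -0.027, 0], "angular": [0, 0, 0]},
])

```text
clock: 9.48
eef_pos: [0.5094, -0.0761, 0.0572]
ee_rot: [[0.961, 0.275, 0.0], [0.275, -0.961, -0.0], [0.0, 0.0, -1.0]]
contact_force: [0.0, 0.4, 0.5]
gripper_width: 0.0004
```

Run:
```python
from h import *
e=env.read_state();print(e['eef_pos'],e['contact_force'])
s=snap('scene','scene8.png')
cv2.imwrite('pics/c8.png',cv2.resize(s['frame'][80:310,100:360,::-1],None,fx=2.5,fy=2.5))
```

```text
[ 0.5094349  -0.07611898  0.05718706] [0.00225482 0.426797   0.54343091]
```

View pics/c8.png

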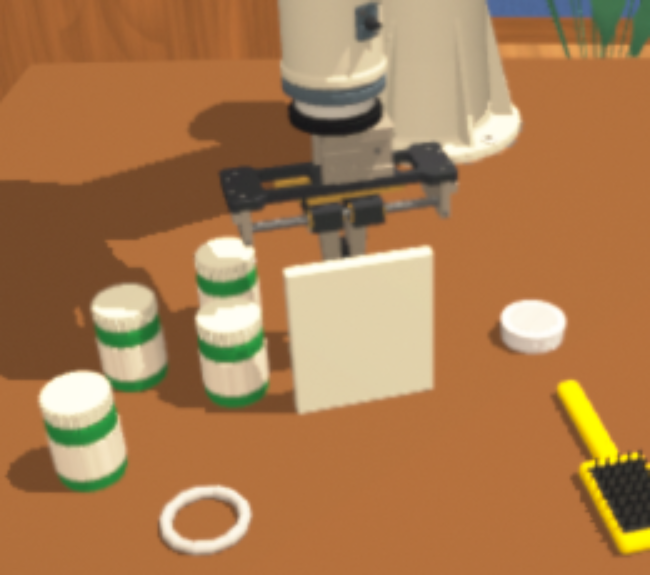

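The panel now looks vertical (crop (365,330)) and nothing presses on the tool. I'll lift straight up, clear the view and check.

Call:
drive_tool([
  {"xyz": [0, 0, 0.1], "angular": [0, 0, 0]},
  {"xyz": [0, 0, 0.25], "angular": [0, 0, 0]},
  {"xyz": [0, 0, 0.4], "angular": [0, 0, 0]},
  {"xyz": [0, 0, 0.55], "angular": [0, 0, 0]},
  {"xyz": [0, 0, 0.7], "angular": [0, 0, 0]},
  {"xyz": [0, 0, 0.8], "angular": [0, 0, 0]},
  {"xyz": [0, 0.15, 0.8], "angular": [0, 0, 0]},
  {"xyz": [0, 0.3, 0.8], "angular": [0, 0, 0]},
])

```text
clock: 10.2
eef_pos: [0.5106, -0.0014, 0.2595]
ee_rot: [[0.962, 0.272, 0.005], [0.272, -0.962, -0.0], [0.004, 0.001, -1.0]]
contact_force: [0.3, 1.3, -0.5]
gripper_width: 0.0007
```

Call:
drive_tool([
  {"xyz": [-0.1, 0.17, 0], "angular": [0, 0, 0]},
  {"xyz": [-0.2, 0.33, 0], "angular": [0, 0, 0]},
  {"xyz": [-0.3, 0.5, 0], "angular": [0, 0, 0]},
  {"xyz": [-0.3, 0.66, 0], "angular": [0, 0, 0]},
  {"xyz": [-0.3, 0.82, 0], "angular": [0, 0, 0]},
  {"xyz": [-0.3, 1.0, 0], "angular": [0, 0, 0]},
  {"xyz": [-0.3, 1.0, 0], "angular": [0, 0, 0]},
  {"xyz": [-0.3, 1.0, 0], "angular": [0, 0, 0]},
])

```text
clock: 10.87
eef_pos: [0.4341, 0.2528, 0.2572]
ee_rot: [[0.96, 0.279, 0.001], [0.279, -0.96, 0.001], [0.001, -0.001, -1.0]]
contact_force: [-0.1, 0.1, 0.8]
gripper_width: 0.0003
```

Run:
```python
from h import *
e=env.read_state();print(e['clock'],e['eef_pos'])
s=snap('scene','scene9.png');t=snap('top','top9.png')
a=cv2.resize(s['frame'][150:310,100:400,::-1],None,fx=2,fy=2);b=cv2.resize(t['frame'][120:340,150:450,::-1],None,fx=2,fy=2)[:, :600]
cv2.imwrite('pics/c9.png',a);cv2.imwrite('pics/d9.png',b)
```

```text
10.8667 [0.4340707  0.25278007 0.25717051]
```

View pics/c9.png

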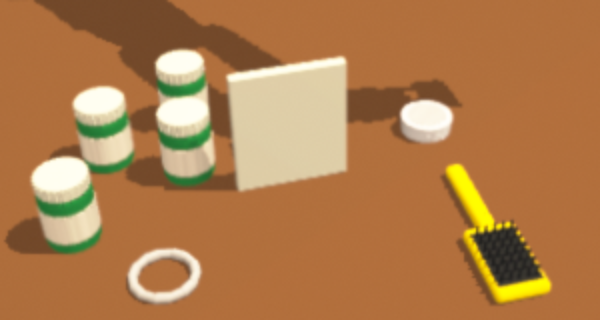

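View pics/d9.png

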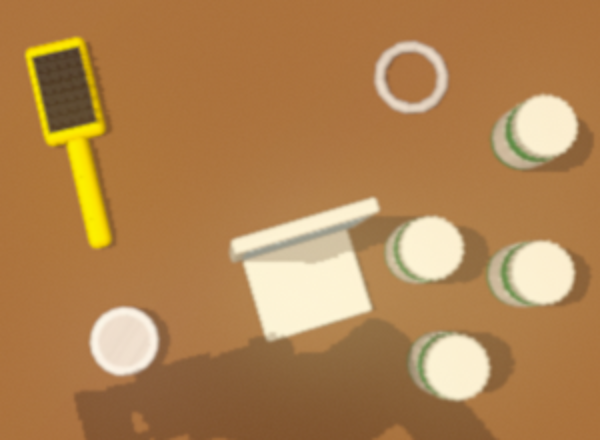

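Run:
```python
from h import *
s=load('scene');t=load('top')
f=lambda u,v,z:onz(s,100+u/2,150+v/2,z);g=lambda u,v,z:onz(t,150+u/2,120+v/2,z)
B=(f(240,189.5,0)+f(347.5,172,0))/2;T=(f(229.5,81,.14)+f(347,65.5,.14))/2
print('heel',B,'shift',np.linalg.norm(B[:2]-[.576,-.058]),'top',T)
print('top by top cam',(g(231,241,.14)+g(377,198,.14))/2)
a=np.radians(15.6);J=g(433,247,.08);r=J[:2]-B[:2];print('jar',J,-r@[np.sin(a),-np.cos(a)])
print(g(124,341,.02),g(411,76,.01))
```

```text
heel [ 0.57820488 -0.05594384  0.        ] shift 0.003014841210638281 top [ 0.5838666  -0.05638051  0.14      ]
top by top cam [ 0.57497386 -0.05919539  0.14      ]
jar [ 0.55539747 -0.1738705   0.08      ] -0.10744917573198783
[0.4792116 0.0938695 0.02     ] [ 0.7211007  -0.17491952  0.01      ]
```

Run:
```python
from h import *
print(job.finish_job())
```

```text
the job is handed in; nothing more can be done
None
```

The mirror stands upright on its foot again where it fell, and the jar stands clear of it. I handed the job in at about 11 s; it reports no verdict.

I pushed the jar about 95 mm sideways along mirror -y with the half-open fingers, and it stayed upright. I then pushed the raised foot over with the shut fingertips at about 58 mm height and drew the arm clear.

Last checks in the pictures before handing in:
- **Mirror:** the heel is about 3 mm from where it lay. The scene view put the top edge about 6 mm to one side of the heel and the top view about 3 mm to the other. That leaves a lean of at most about 0.04 rad, and the disagreement is within pixel and calibration error.
- **Jar:** it stands upright at mirror y of about -0.105 m; the two measurements gave -0.102 and -0.107.
- **Tin and bracelet:** both are within about 1 mm of their first measured positions.
- **Hairbrush:** I compared it only by eye, and it looks unmoved.

No check failed.

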